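Balance the kitchen scale

TASK

Weigh the lidded tub that stands on one pan of the kitchen scale. First stand the large iron weight, which lies on its side, upright on the table, knob up, and let go of it; then take it again another way and set it gently, upright, on the empty pan. If the scale then does not float level (pointer between the two inner black marks), add small weights, upright, to the same pan until it does; leave small weights that are not needed standing on the table, leave the tub on its pan, and do not shift the bowl, bottle or spatula.

Things in the scene. Friction and masses are not known exactly. Their poses are not given: they have to be found in the camera images.
- big_centre (a point): Large weight, dark iron, 500 g, lying on the table; half-way along its axis (34 mm from both ends; 20 mm high lying, 34 standing). Along x, foot to knob: square block 40 x 40 mm, 44 long (middle 12 mm footward of here); neck 16 across, 10 long; round knob 26 across, 14 long (middle 27 mm knobward). x points up when it stands rightly; y, z square to the block's faces.
- small_a_centre (a point): Small weight, standing: dark iron, 100 g, 41 mm tall: square foot block 25 x 25 x 23 mm, neck 10 mm across and 6 high, round knob 18 mm across and 12 high (29 to 41 mm above its foot). This point: on its axis half-way up, 20.5 mm above its foot; z up through the knob, x and y square to the block.
- small_b_centre (a point): A second small weight, the same as the first in every way.
- pan_counter_floor (a point): Centre of the inner floor of the scale's empty pan. Both pans: round bare metal, 120 mm across, rim 7 mm above a flat floor 106 mm across, on top of the beam's ends 140 mm each side of its pivot; always horizontal; where a thing stands on the pan does not matter. Floor 124 mm above the table at level, 146 at first (fully up); sinks as it is loaded. y: towards the tub's pan, z up.
- pan_load_floor (a point): Centre of the inner floor of the other pan, on which the tub stands, fully down at first; shape and axes as the empty pan. Midway between the pans stands a white index plate 70 mm wide, up to 210 mm above the table, its pointer side facing +x of these axes, away from the robot. Base plate 120 x 310 mm, 12 mm thick.
- beam (a joint): Beam angle (rad): 0 is level; negative: tub's pan low; positive: tub's pan high. Stops at -0.16 and +0.16; starts at -0.16. A thin pointer shows it; the two inner (longer) black marks on the index plate stand at -0.042 and +0.042. Between the stops 100 g of difference tips it 0.06 rad; it swings for about a second after a change.
- tub_centre (a point): Lidded round metal tub, 90 mm across and 80 mm tall, half-way up on its axis, z up. Its mass is not known: 460 to 640 g.
- bowl: Bystander: white bowl, 130 mm across, 55 mm tall; origin at the centre of its underside.
- bottle: Bystander: white bottle, 60 mm across, 190 mm tall; origin at the centre of its underside.
- spatula: Bystander: kitchen spatula lying flat on the table, along its x axis.
Things that resemble listed ones, but are neither listed nor needed, are in the scene too. Leave any orange or yellow look-alike of the part that bears big_centre alone.

How it is judged:
On the way, in this order (a step that is already met when the one before it is completed fails the run):
1. the large weight stands upright on the table, knob up, let go (angle between big_centre's own x axis and vertical below 0.1 rad and height (world z) of big_centre between 0.03 and 0.038 m and contact force between each of the arm, the fingers and big below 0.05 N and linear speed of big below 0.05 m/s), for 0.2 s.
2. the large weight stands upright on the empty pan, let go (horizontal distance between big_centre and pan_counter_floor below 0.05 m and z of big_centre in the frame of pan_counter_floor between 0.028 and 0.04 m and angle between big_centre's own x axis and vertical below 0.12 rad and contact force between the fingers and big below 0.05 N), for 0.2 s.
At the end, for the whole second after the job is handed in: Large weight upright (0.12 rad), let go, within 50 mm of the centre of the pan that was empty; beam at rest within 0.042 rad of level; tub upright on its pan, within 35 mm of centre; each small weight upright (0.15 rad), on the large one's pan or on the table (all of step 2 and linear speed of each of big, small_a, small_b below 0.05 m/s and value of joint beam between -0.042 and 0.042 rad and velocity of joint beam between -0.08 and 0.08 rad/s and horizontal distance between tub_centre and pan_load_floor below 0.035 m and z of tub_centre in the frame of pan_load_floor between 0.034 and 0.046 m and angle between tub_centre's own z axis and vertical below 0.12 rad and angle between each of small_a_centre, small_b_centre's own z axis and vertical below 0.15 rad and ((horizontal distance between small_a_centre and pan_counter_floor below 0.055 m and z of small_a_centre in the frame of pan_counter_floor between 0.015 and 0.027 m) or height (world z) of small_a_centre between 0.014 and 0.027 m) and ((horizontal distance between small_b_centre and pan_counter_floor below 0.055 m and z of small_b_centre in the frame of pan_counter_floor between 0.015 and 0.027 m) or height (world z) of small_b_centre between 0.014 and 0.027 m)); the robot touches nothing.
It fails at once if bowl, bottle or spatula shifted more than 30 mm (distance of any of bowl, bottle, spatula from where it was at the start of the episode above 0.03 m).
It fails at once if the tub is lifted or slid more than 40 mm off its pan's centre (horizontal distance between tub_centre and pan_load_floor above 0.04 m or z of tub_centre in the frame of pan_load_floor above 0.06 m).
It fails at once if a weight is dropped (falls faster than 0.9 m/s, out of the fingers) ((linear speed of big above 0.9 m/s and contact force between the fingers and big below 0.05 N) or (linear speed of small_a above 0.9 m/s and contact force between the fingers and small_a below 0.05 N) or (linear speed of small_b above 0.9 m/s and contact force between the fingers and small_b below 0.05 N)).
It also fails if it takes over 72 s, if anything falls off the work surface, if the arm or the gripper's body presses on something with over 40 N, if the wrist force passes 120 N, or if a joint passes its speed limit or range.

ROBOT

A 7-joint arm with a two-finger parallel gripper is mounted at the origin on the work surface. World frame = base frame: x ahead of the robot, y to its left, z up, the work surface at z = 0. Lengths are in m, angles in rad, forces in N, time in s.
With the tool pointing down it reaches from about 0.4 to 0.875 m from the base axis. Payload 19.3 kg.
Tool frame: the origin (TCP) lies on the front face of the gripper's body, between the roots of the fingers; the fingertips stand 73 mm ahead of it and the grasp point (between the pads) lies 54 mm ahead of it; z points along the fingers, y is the direction in which the jaws open and shut (so a half turn about z gives the same grasp; the last joint's range is limited). The gripper opens to 85 mm and grips with 20 to 120 N. Pads are 22 mm wide; open, the fingers measure 114 mm over their backs; the gripper's body (76 mm by 85 mm) begins 54 mm behind the grasp point. The pads swing forward as they close: fully open they stand 13 mm farther back than shut.
Start: joints at [-1.226, 0.521, -0.036, 1.599, 0.021, 1.021, -0.113], TCP at [0.252, 0.572, 0.304] pointing down, gripper open.
Joint ranges: [-2.91, 2.91], [-0.3, 2.13], [-1.5, 1.42], [0.17, 2.43], [-1.26, 4.41], [0.16, 1.93], [-2.52, 2.52]. Speed limits (rad/s): [1.89, 1.89, 2.39, 2.39, 3.01, 3.01, 3.01].

INTERFACE

Orientations are given as [roll, pitch, yaw] about the fixed x, y, z axes, in that order (R = Rz(yaw) Ry(pitch) Rx(roll)).
In Python, from workcell import bot gives the robot as it stands.
- The arm moves only by the shell command python3 -m crank 'ROWS' [OPENING] [FORCE]. ROWS is a JSON object of lists of equal length, an entry for each row: "travel": the shift along the world's x, y, z in cm, a list of three; "rot": the turn, a rotation vector about the world's x, y, z in degrees, a list of three. A call has 1 to 8 rows; each row is the pose to reach, as a shift and turn from the pose commanded when the call began; what a row does not reach only later rows make up. A row lasts 1/10 s, in which the tool goes at most 50 mm and 8.59 degrees, less where a joint would pass 70% of its speed; a pose out of reach is approached as far as the arm can. A call with a gripper value outside its range is refused whole. OPENING is the opening, from -1 (shut) to 1 (fully open), so that 0 is half open, set as the call begins (- or left out, the last holds). The fingers move at their own pace and stop on an object; FORCE is the grip in N (left out, the last holds). Time passes only in rows, so rows that repeat a pose let the fingers close. It gives the time, the measured TCP pose, the force and the opening at its end, in the units of the state.
- bot.observe(): the state, without advancing time (a new reading comes with each control period).
- bot.grab_frame(name): name is "scene" or "top" or "wrist"; returns the picture (400x640x3 uint8, red, green, blue); there is no depth.
- bot.camera_model(name): a dict with "fx", "fy", "cx", "cy" (pixels), "R" (3x3) and "t" (3): a world point X has camera coordinates R X + t. Camera axes: x right, y down, z forward; pixel columns grow to the right and rows downward; lengths in m; the calibration is good to about 2 mm. A picture is of the moment at which its call begins: read the wrist's pose just before it. camera_model takes no time and is no camera call; for the wrist camera it gives the pose at the moment of the call.
- bot.job_done(): hands the job in, once; it reports no verdict.
Trained networks look in the newest picture that a camera, given by its name, has taken for a name from the list of things; names that differ only in an ending like _2 or _b are one class to them, and where a whole thing is asked for, a point or a joint stands for the part that bears it (a point fixed in the world has none). Each returns a list of dicts, best first, with "conf" (0 to 1); they miss things now and then, are a little off and sometimes report something else, mostly with a low value. They report only what shows in the picture. A call takes as long as a camera call. They do not tell look-alikes from the thing itself.
- bot.silhouettes(camera, thing): "pixels" (400x640 bool, what is visible of it) and "box" ([centre column, centre row, width, height] in pixels, round what is visible of it).
The state is a dict: "clock": time; "qpos": joint angles; "qd": joint speeds; "joint_efforts": joint torques, N m; "position": TCP position; "tool_rot": TCP orientation; "force": force on the tool from outside, world axes, zero at the start; "moment": the same for the moment, N m; "grip_width": finger opening in m.
Only numpy, scipy, OpenCV 4.12 (cv2) and the standard library are available. Lean on these libraries where they do the work, as an engineer would, in place of code of your own. Each camera call takes 0.05 s, during which the arm holds its last target.

## Working session

There is one attempt and no reset: what is moved stays moved. The work goes in short steps, Python scripts to look and compute and a shell command to move; the robot and the scene stay as the last step left them, time stands still between calls to the robot, and variables do not carry over. Pictures are saved under pics/ and viewed, and the job is handed in when it is done.

```bash
ls; mkdir -p pics; python3 - <<'E'
from workcell import bot
import cv2,json
s=bot.observe(); print(s)
for n in("scene","top","wrist"):
    f=bot.grab_frame(n); cv2.imwrite(f"pics/a_{n}.png",f[:,:,::-1])
    m=bot.camera_model(n); print(n,m)
E
```

```text
pics
{'clock': 0.0, 'qpos': array([-1.22619765,  0.52201395, -0.03632305,  1.60001671,  0.0212024 ,
        1.02115014, -0.11279541]), 'qd': array([-1.76769817e-03,  3.86373267e-04, -4.49735654e-04,  1.90902332e-05,
        2.20693526e-03, -3.33085776e-04,  2.86215303e-04]), 'joint_efforts': array([-3.14184863e-04, -9.27099323e+01,  1.97964326e+00, -3.69923830e+01,
        1.77643611e-02,  8.19740177e-03,  1.00095858e-04]), 'position': array([0.25180095, 0.57173254, 0.30332267]), 'tool_rot': array([-3.14039319e+00,  9.27254564e-05,  2.72678629e+00]), 'force': array([-0.23873565,  0.16059081,  0.87330923]), 'moment': array([0.03844108, 0.04764379, 0.00791281]), 'grip_width': 0.08494524355603694}
scene {'fx': 403.37812484797763, 'fy': 403.37812484797763, 'cx': 318.04891237979444, 'cy': 199.34081653845573, 'R': array([[ 0.24190337,  0.97014063, -0.01760425],
       [ 0.59259023, -0.16207943, -0.7890292 ],
       [-0.76832257,  0.18043672, -0.61410342]]), 't': array([-0.17057045, -0.24712311,  1.45000757])}
top {'fx': 495.42054631952084, 'fy': 495.42054631952084, 'cx': 321.1376872370129, 'cy': 198.45648368778964, 'R': array([[ 0.02404833, -0.99968994,  0.00645792],
       [-0.99759518, -0.02441697, -0.06486653],
       [ 0.0650041 , -0.00488246, -0.99787305]]), 't': array([0.01043997, 0.57866465, 1.24853788])}
wrist {'fx': 289.6852542355669, 'fy': 289.6852542355669, 'cx': 315.7397183551162, 'cy': 200.77274443772026, 'R': array([[ 4.01688301e-01,  9.15776338e-01, -4.55216479e-04],
       [ 8.69652717e-01, -3.81301171e-01,  3.13549946e-01],
       [ 2.86968047e-01, -1.26345225e-01, -9.49571600e-01]]), 't': array([-0.6257019 , -0.04120596,  0.37985004])}
```

View pics/a_scene.png

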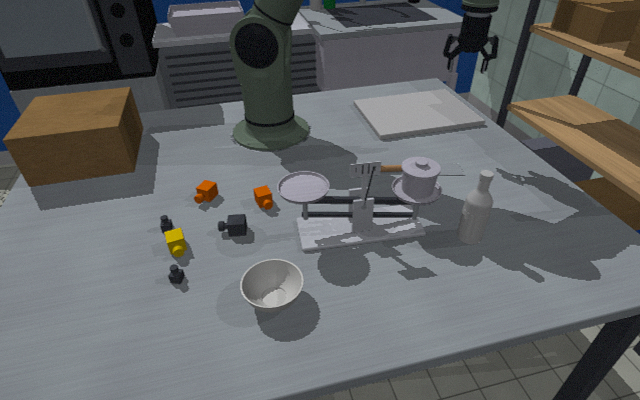

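View pics/a_top.png

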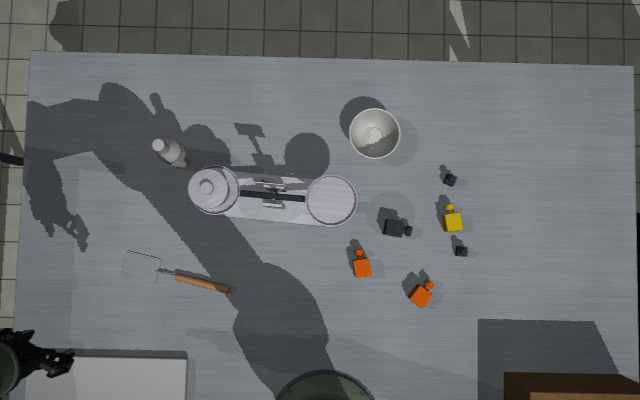

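View pics/a_wrist.png

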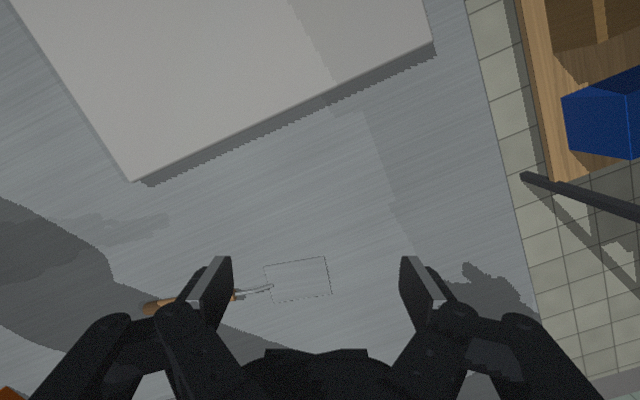

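Candidates for the large weight, in top-picture pixels: dark (397,228), orange (361,264), orange (421,293), yellow (453,219). The dark ones at (450,180) and (461,251) are the small weights. By the description I choose the dark one at (397,228) and check it in a close crop.

```bash
cat > h.py <<'E'
import numpy as np,cv2
from workcell import bot
def ray(cam,uv,z,m=None):
    m=m or bot.camera_model(cam); R=np.array(m["R"]);t=np.array(m["t"])
    uv=np.atleast_2d(np.array(uv,float)); d=np.c_[(uv[:,0]-m["cx"])/m["fx"],(uv[:,1]-m["cy"])/m["fy"],np.ones(len(uv))]@R
    c=-R.T@t
    return c+d*((z-c[2])/d[:,2])[:,None]
def proj(cam,X,m=None):
    m=m or bot.camera_model(cam); p=np.atleast_2d(X)@np.array(m["R"]).T+m["t"]
    return np.c_[m["fx"]*p[:,0]/p[:,2]+m["cx"],m["fy"]*p[:,1]/p[:,2]+m["cy"]]
E
python3 - <<'E'
from h import *
f=cv2.imread("pics/a_top.png")[150:310,310:510]
cv2.imwrite("pics/crop1.png",cv2.resize(f,None,fx=3.8,fy=3.6,interpolation=2)[:600])
import pickle
out={}
for cam in("top","scene"):
  for t in("big_centre","small_a_centre","bowl","bottle","spatula","tub_centre"):
    for r in bot.silhouettes(cam,t)[:5]:
        p=r["pixels"]; print(cam,t,round(r["conf"],2),np.round(r["box"],1))
        out.setdefault((cam,t),[]).append((r["conf"],r["box"],p))
pickle.dump(out,open("sil.pkl","wb"))
print(bot.observe()["clock"])
E
```

```text
top big_centre 0.9 [398.2 225.3  28.4  18.8]
top big_centre 0.87 [362.7 262.5  18.6  30.4]
top big_centre 0.7 [421.6 293.2  28.9  28.7]
top big_centre 0.62 [454.  218.4  19.8  28.1]
top big_centre 0.55 [375.9 136.5  54.1  51.2]
top small_a_centre 0.7 [463.9 252.3  11.1   9.6]
top bowl 0.56 [372.8 133.8  54.4  54.4]
top bottle 0.73 [171.1 153.9  42.2  34. ]
top spatula 0.83 [176.  272.4 108.4  43.4]
top tub_centre 0.7 [212.3 186.8  46.5  41.8]
scene big_centre 0.98 [234.7 224.8  30.2  23.9]
scene big_centre 0.81 [177.3 243.5  21.   28.2]
scene big_centre 0.76 [204.8 191.3  19.8  23.7]
scene big_centre 0.7 [266.9 198.7  19.5  20.5]
scene small_a_centre 0.66 [233.7 226.5  29.6  23. ]
scene small_a_centre 0.61 [168.9 223.8   7.9  24.9]
scene bowl 0.56 [272.4 287.4  62.5  55.9]
scene bottle 0.81 [476.2 204.4  35.2  72.4]
scene spatula 0.82 [421.5 169.3  85.8  18.7]
scene tub_centre 0.81 [423.6 176.1  39.5  42.9]
0.75
```

View pics/crop1.png

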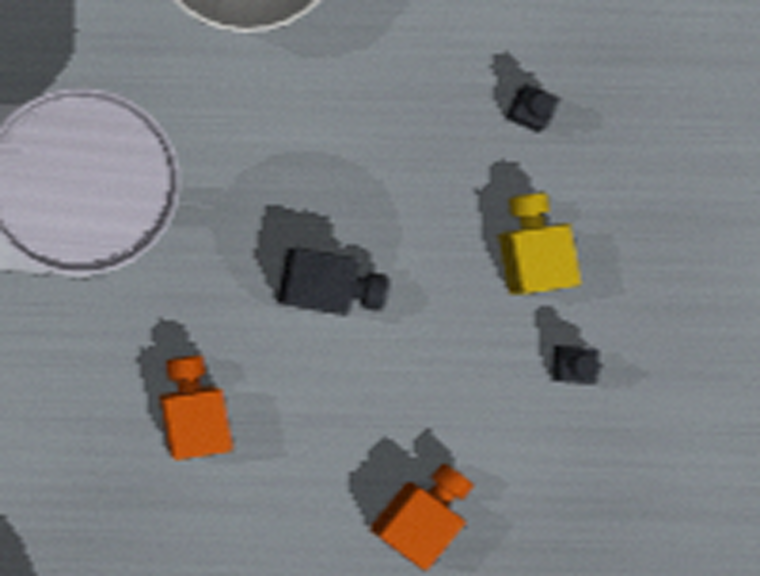

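```bash
cat > fit.py <<'E'
from h import *
from scipy.optimize import minimize
def box(x0,x1,w):
    return [np.array([[x,y,z] for x in(x0,x1) for y in(-w/2,w/2) for z in(-w/2,w/2)])]
def cyl(x0,x1,d):
    a=np.linspace(0,2*np.pi,20,endpoint=False)
    return [np.array([[x,d/2*np.cos(t),d/2*np.sin(t)] for x in(x0,x1) for t in a])]
BIG=box(-.034,.010,.04)+cyl(.010,.020,.016)+cyl(.020,.034,.026)
SM=box(-.0205,.0025,.025)+cyl(.0025,.0085,.010)+cyl(.0085,.0205,.018)
S=4
def render(cam,parts,R,c,win,m):
    u0,v0,w,h=win; im=np.zeros((h*S,w*S),np.uint8)
    for P in parts:
        q=proj(cam,P@R.T+c,m); q=((q+.5-[u0,v0])*S*16).astype(np.int32)
        cv2.fillConvexPoly(im,cv2.convexHull(q),255,shift=4)
    return cv2.resize(im,(w,h),interpolation=cv2.INTER_AREA)/255.
def lying(p): # x,y,yaw
    c,s=np.cos(p[2]),np.sin(p[2]); return np.array([[c,-s,0],[s,c,0],[0,0,1.]]),np.array([p[0],p[1],.02])
def standing(p,z=.0205):
    c,s=np.cos(p[2]),np.sin(p[2]); return np.array([[0,c,-s],[0,s,c],[1.,0,0]]),np.array([p[0],p[1],z])
def fit(parts,posef,p0,masks):
    ms={c:bot.camera_model(c) for c,_,_ in masks}
    def cost(p):
        R,c=posef(p); return sum(np.abs(render(cam,parts,R,c,w,ms[cam])-mk).sum() for cam,w,mk in masks)
    best=None
    for dy in(-.3,0,.3):
        sim=np.array([p0+np.array(d) for d in([0,0,dy],[.006,0,dy],[0,.006,dy],[0,0,dy+.2])])
        r=minimize(cost,sim[0],method="Nelder-Mead",options=dict(initial_simplex=sim,xatol=1e-5,fatol=.01))
        if best is None or r.fun<best.fun: best=r
    return best
def dark(cam,img,win,th):
    u,v,w,h=win; g=img[v:v+h,u:u+w].max(2).astype(float); return g
E
python3 - <<'E'
from fit import *
t=cv2.imread("pics/a_top.png"); s=cv2.imread("pics/a_scene.png")
np.set_printoptions(linewidth=250)
def g(im,u,v,w,h): return im[v:v+h,u:u+w].max(2)
print(g(t,380,214,36,26)); print(g(s,214,208,36,32))
E
```

```text
[[ 74  73  70  74  71  72  74  72  72  73  73  72  73  73  71  74  75  99 130 133 130 131 130 132 132 132 131 129 134 132 129 129 131 132 131 131]
 [ 73  75  71  74  73  71  76  74  74  75  73  72  72  73  74  76  75  99 132 131 135 136 133 130 132 131 134 133 132 131 134 129 130 130 130 131]
 [ 73  72  74  72  73  74  72  73  73  70  71  73  73  70  72  76  75  69  98 129 130 131 132 130 129 128 130 128 131 129 130 131 130 128 128 131]
 [ 72  75  72  69  75  75  74  74  70  74  69  74  73  72  74  70  74  69  72  95 130 127 126 127 131 129 130 131 131 129 127 128 127 128 126 134]
 [ 75  72  73  71  72  69  69  65  59  69  70  71  72  70  75  74  73  72  74 100 113  73  74  72  97 129 130 129 129 128 130 128 125 125 131 138]
 [ 74  71  76  70  70  48  24  32  49  47  41  50  62  62  72  72  75  75  74  76  74  76  73  73  77  74 101 127 131 132 130 131 131 132 136 141]
 [ 69  71  71  72  66  44  16  32  57  52  56  56  55  51  45  42  43  52  64  70  74  74  70  72  78  75  74 102 128 132 133 130 134 130 136 141]
 [ 73  73  76  72  59  23  20  38  53  56  55  50  50  53  49  56  60  
[... 2214 characters left out ...]
2  59  82 118 132 130 130 127 119 101 103 111 128 129 130 129 127]
 [143 141 145 139 142 140 141 142 144 143 146 141 135 135 132 138 144 135 110 101  81 110 132 135 134 135 134 131 130 134 132 133 131 132 131 130]
 [143 144 140 140 142 143 141 142 142 146 145 145 142 143 143 142 143 144 143 146 145 146 144 143 142 141 140 132 130 131 131 130 129 132 129 137]
 [142 146 143 144 145 144 143 141 143 142 147 146 143 144 145 145 144 141 148 144 146 144 144 143 141 142 144 140 145 145 138 133 132 130 130 135]]
[[152 150 148 ... 141 132 136]
 [150 144 150 ... 138 140 140]
 [143 143 145 ... 146 146 146]
 ...
 [134 137 133 ...  81  81  81]
 [147 146 140 ...  81  82  80]
 [149 143 137 ...  81  83  83]]
```

```bash
python3 - <<'E'
from fit import *
t=cv2.imread("pics/a_top.png"); s=cv2.imread("pics/a_scene.png")
def mask(im,win,th):
    u,v,w,h=win; m=(im[v:v+h,u:u+w].max(2)<th).astype(np.uint8)
    n,l,st,_=cv2.connectedComponentsWithStats(m); k=1+np.argmax(st[1:,4]); return (l==k).astype(float)
np.set_printoptions(precision=4,suppress=True)
x=ray("top",[398,227],.02)[0]; print(x)
wt=(374,208,50,40)
mt=mask(t,wt,68)
ws=(210,205,44,40)
print(np.unique(s[205:245,210:254].max(2)//8*8,return_counts=True))
r=fit(BIG,lying,np.array([x[0],x[1],-1.75]),[("top",wt,mt)]); print("big top",r.x,r.fun,mt.sum())
ms=mask(s,ws,68)
r2=fit(BIG,lying,r.x,[("scene",ws,ms)]); print("big scene",r2.x,r2.fun,ms.sum())
r3=fit(BIG,lying,r.x,[("top",wt,mt),("scene",ws,ms)]); print("both",r3.x,r3.fun)
for n,c,ws in(("sa",(450,180),(156,208,26,28)),("sb",(462,251),(156,208,26,28))):
    x=ray("top",c,.025)[0]; w=(c[0]-13,c[1]-13,27,27); m=mask(t,w,66)
    r=fit(SM,standing,np.array([x[0],x[1],0.]),[("top",w,m)]); print(n,r.x,r.fun,m.sum(),proj("scene",np.r_[r.x[:2],.02]))
# pan centre: bright disc rim
print("pan z.153",ray("top",[331,200],.153), "tub pan", ray("top",[213,190],.109))
for n,u,z in(("bowl",(374,133),.05),("bottle",(178,158),0.0),("spat1",(125,260),0),("spat2",(230,288),0)): print(n,ray("top",u,z))
E
```

```text
[ 0.5101 -0.1731  0.02  ]
(array([  8,  16,  24,  32,  40,  48,  56,  64,  72,  80,  88,  96, 104,
       112, 120, 128, 136, 144, 152], dtype=uint8), array([  1,   6,  26, 156,  68,  29,  49, 118, 101, 171,  41,  22,  11,
        20,  19, 107, 279, 518,  18]))
big top [ 0.5074 -0.1704 -1.7338] 29.91764705882353 402.0
big scene [ 0.507  -0.1744 -1.6744] 143.278431372549 385.0
both [ 0.5073 -0.1717 -1.7439] 194.22745098039212
sa [ 0.6367 -0.3046 -0.4542] 16.749019607843138 117.0 [[177.0439 273.2802]]
sb [ 0.454  -0.3348 -0.0316] 17.27843137254902 113.0 [[166.7065 223.0357]]
pan z.153 [[0.5665 0.0025 0.153 ]] tub pan [[0.5862 0.2821 0.109 ]]
bowl [[ 0.7446 -0.1045  0.05  ]]
bottle [[0.6759 0.3997 0.    ]]
spat1 [[0.4088 0.5242 0.    ]]
spat2 [[0.3438 0.2524 0.    ]]
```

```bash
python3 -m crank '{"travel":[[2,-4,0.5],[4,-8,1],[6,-12,1],[8,-16.5,1],[10,-21,1],[11.5,-25.5,1],[13,-30,1],[14,-34.5,1]],"rot":[[0,0,-5],[0,0,-10],[0,0,-15],[0,0,-20],[0,0,-25],[0,0,-30],[0,0,-35],[0,0,-40]]}' 1 60
```

```text
clock: 1.55
position: [0.3924, 0.2251, 0.3141]
tool_rot: [3.141, -0.0, 2.025]
force: [1.2, 0.0, 0.1]
grip_width: 0.0853
```

```bash
python3 -m crank '{"travel":[[2,-4.5,0],[4,-9,0],[6,-13.5,0],[8,-18,0],[9,-22.5,0],[10,-27,-1],[10.5,-31.5,-2],[11,-36,-3]],"rot":[[0,0,-5],[0,0,-10],[0,0,-15],[0,0,-20],[0,0,-25],[0,0,-29],[0,0,-33],[0,0,-35.5]]}'
python3 -m crank '{"travel":[[0,-4,-2],[0.2,-6.5,-5],[0.2,-6.5,-9],[0.2,-6.5,-9],[0.2,-6.5,-9]],"rot":[[0,0,0],[0,0,0],[0,0,0],[0,0,0],[0,0,0]]}'
python3 - <<'E'
from h import *
f=bot.grab_frame("wrist"); cv2.imwrite("pics/w1.png",f[:,:,::-1]); s=bot.observe(); print(s["qpos"],s["position"],s["tool_rot"],s["clock"])
a=np.array([-.163,-.987,0]);c=np.array([.507,-.171,.02])
print(proj("wrist",[c+k*a for k in(-.034,0,.027)]))
E
```

```text
clock: 2.35
position: [0.502, -0.1348, 0.2837]
tool_rot: [3.141, -0.0, 1.407]
force: [1.4, 0.6, 0.4]
grip_width: 0.0855
clock: 2.85
position: [0.5039, -0.1978, 0.1945]
tool_rot: [-3.141, -0.0, 1.409]
force: [0.7, 0.2, 0.8]
grip_width: 0.0853
[-0.02739606  0.57716526  0.40597516  1.93113246 -0.34155185  0.6994584
  0.42251218] [ 0.50447355 -0.19781751  0.19536261] [3.14055165e+00 2.85157026e-06 1.40959108e+00] 2.9
[[313.54588307 131.53820751]
 [313.48485161 171.91331761]
 [313.43997236 201.60300675]]
```

View pics/w1.png

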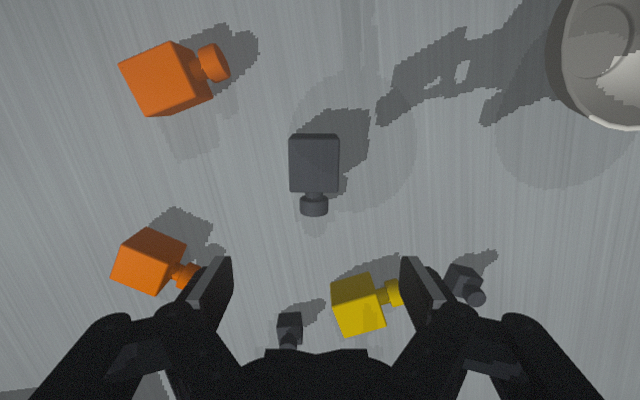

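```bash
python3 -m crank '{"travel":[[0,-0.1,-4],[0,-0.1,-8],[0,-0.1,-10.5],[0,-0.1,-11.4],[0,-0.1,-11.4],[0,-0.1,-11.4]],"rot":[[0,0,0],[0,0,0],[0,0,0],[0,0,0],[0,0,0],[0,0,0]]}' 0.3 60
python3 -m crank '{"travel":[[0,0,0],[0,0,0],[0,0,0],[0,0,0],[0,0,0],[0,0,0]],"rot":[[0,0,0],[0,0,0],[0,0,0],[0,0,0],[0,0,0],[0,0,0]]}' -1 60
python3 - <<'E'
from h import *
for n in("wrist","scene"):
    f=bot.grab_frame(n); cv2.imwrite(f"pics/g1{n}.png",f[:,:,::-1] if n=="wrist" else cv2.resize(f[130:300,120:380,::-1],None,fx=3,fy=3))
E
```

```text
clock: 3.5
position: [0.5049, -0.1991, 0.0817]
tool_rot: [3.139, 0.0, 1.41]
force: [0.2, 0.4, 0.2]
grip_width: 0.0556
clock: 4.1
position: [0.5042, -0.1994, 0.0808]
tool_rot: [3.14, 0.0, 1.409]
force: [-1.5, -1.1, 10.4]
grip_width: 0.0237
```

View pics/g1wrist.png

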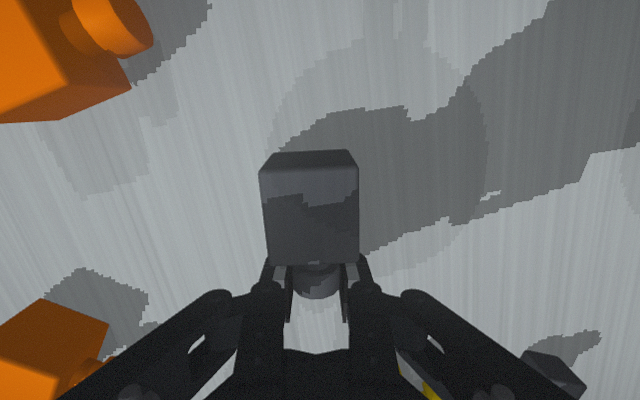

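View pics/g1scene.png

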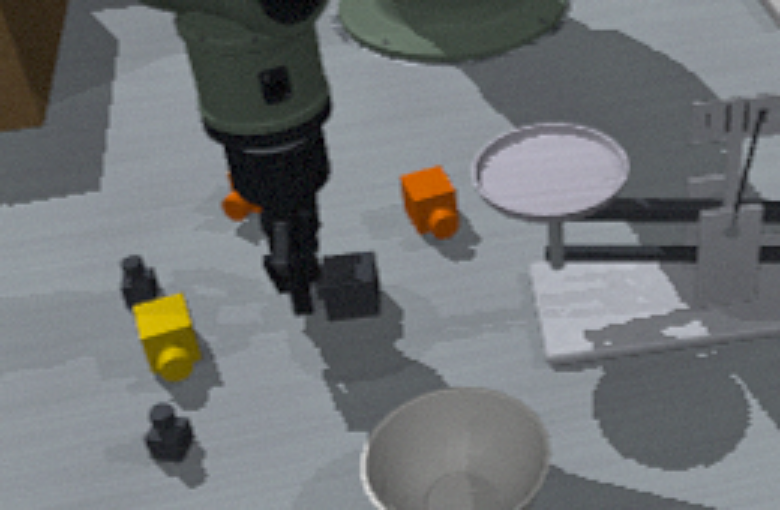

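The knob is between the pads (wrist view, knob at (316,283), block at (310,215)). I lift it and check how it hangs.

```bash
python3 -m crank '{"travel":[[0,0,1],[0,0,2],[0,0,4],[0,0,6],[0,0,8],[0,0,8],[0,0,8]],"rot":[[0,0,0],[0,0,0],[0,0,0],[0,0,0],[0,0,0],[0,0,0],[0,0,0]]}' - 60
python3 - <<'E'
from h import *
for n in("wrist","scene"):
    f=bot.grab_frame(n); cv2.imwrite(f"pics/g2{n}.png",f[:,:,::-1] if n=="wrist" else cv2.resize(f[130:300,120:380,::-1],None,fx=3,fy=3))
E
```

```text
clock: 4.9
position: [0.504, -0.1988, 0.1601]
tool_rot: [3.141, -0.0, 1.409]
force: [-0.5, -1.2, -5.6]
grip_width: 0.0237
```

View pics/g2wrist.png

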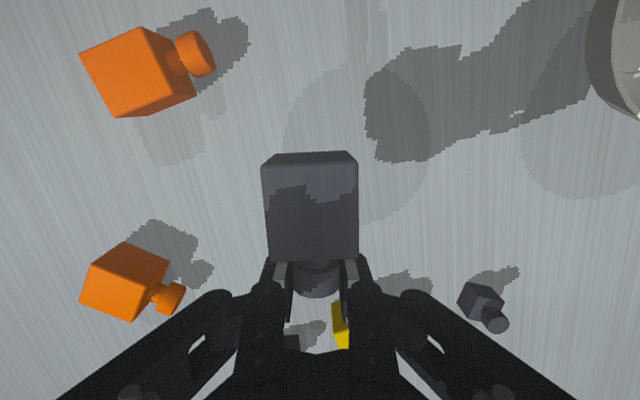

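View pics/g2scene.png

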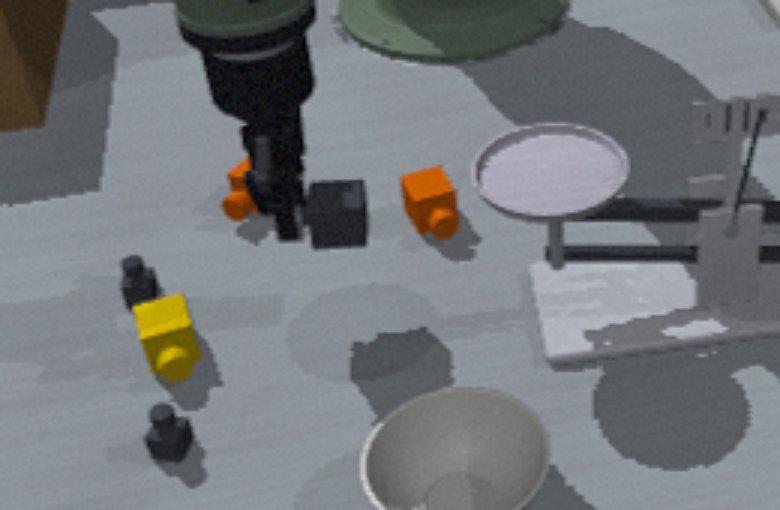

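```bash
python3 -m crank '{"travel":[[0,0,0],[0,0,0],[0,0,0],[0,0,0],[0,0,0]],"rot":[[0,0,0],[0,0,0],[0,0,0],[0,0,0],[0,0,0]]}' -1 20
python3 - <<'E'
from h import *
for n in("wrist",):
    f=bot.grab_frame(n); cv2.imwrite(f"pics/g3{n}.png",f[:,:,::-1] if n=="wrist" else cv2.resize(f[130:300,120:380,::-1],None,fx=3,fy=3))
E
```

```text
clock: 5.5
position: [0.5039, -0.199, 0.1598]
tool_rot: [-3.141, 0.0, 1.409]
force: [-1.3, -0.6, -6.0]
grip_width: 0.0235
```

View pics/g3wrist.png

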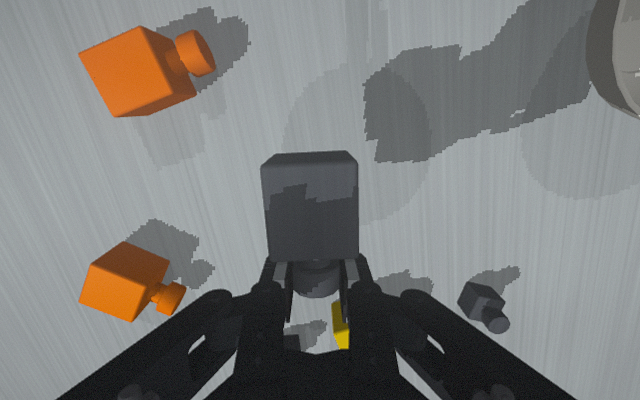

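```bash
python3 -m crank '{"travel":[[0,0,1],[0,0,2],[0,0,3],[0,0,4],[0,0,4],[0,0,4],[0,0,4],[0,0,4]],"rot":[[0,0,-6],[0,0,-14],[0,0,-22],[0,0,-30],[0,0,-38],[0,0,-46],[0,0,-54],[0,0,-61]]}' -1 80
python3 -m crank '{"travel":[[0,0,0],[0,0,0],[0,0,0],[0,0,0]],"rot":[[0,0,-8],[0,0,-15],[0,0,-20],[0,0,-20]]}'
python3 -c "
from workcell import bot;s=bot.observe();print(s['qpos'],s['position'],s['tool_rot'])"
```

```text
clock: 6.35
position: [0.5039, -0.1989, 0.1999]
tool_rot: [-3.141, -0.0, 0.339]
force: [-0.0, 0.3, -6.2]
grip_width: 0.0227
clock: 6.75
position: [0.5039, -0.1988, 0.1997]
tool_rot: [3.141, 0.0, -0.006]
force: [0.1, 0.3, -5.0]
grip_width: 0.0229
[-0.28120713  0.69314518  0.80723121  1.93979737 -0.69044218  0.81012801
 -0.66309458] [ 0.50392489 -0.19876135  0.19972259] [ 3.14149796e+00  4.51234503e-04 -5.90689959e-03]
```

```bash
python3 -m crank '{"travel":[[0.8,0,0],[1.7,0,-0.2],[2.5,0,-0.5],[3.2,0,-0.9],[3.9,0,-1.4],[4.5,0,-2],[5.1,0,-2.7],[5.5,0,-3.4]],"rot":[[0,8,0],[0,16,0],[0,24,0],[0,32,0],[0,40,0],[0,48,0],[0,56,0],[0,64,0]]}'
python3 - <<'E'
from h import *
s=bot.observe();print(s['qpos'],s['position'],s['tool_rot'],s["clock"])
for n in("wrist","scene"):
    f=bot.grab_frame(n); cv2.imwrite(f"pics/g4{n}.png",f[:,:,::-1] if n=="wrist" else cv2.resize(f[130:300,120:380,::-1],None,fx=3,fy=3))
E
```

```text
clock: 7.55
position: [0.5524, -0.1983, 0.1621]
tool_rot: [3.138, 1.075, -0.004]
force: [-1.1, -1.0, -8.2]
grip_width: 0.0229
[-0.11547355  1.22984473  0.65213374  1.17088843 -0.1867869   1.90163671
 -1.03454867] [ 0.552375   -0.19830874  0.1620696 ] [ 3.13843377  1.07484256 -0.00388881] 7.55
```

View pics/g4wrist.png

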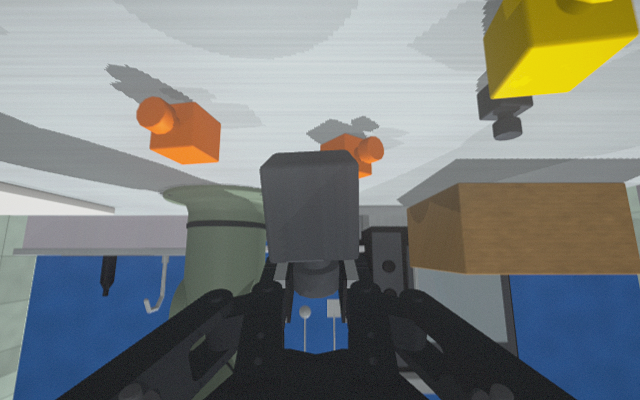

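View pics/g4scene.png

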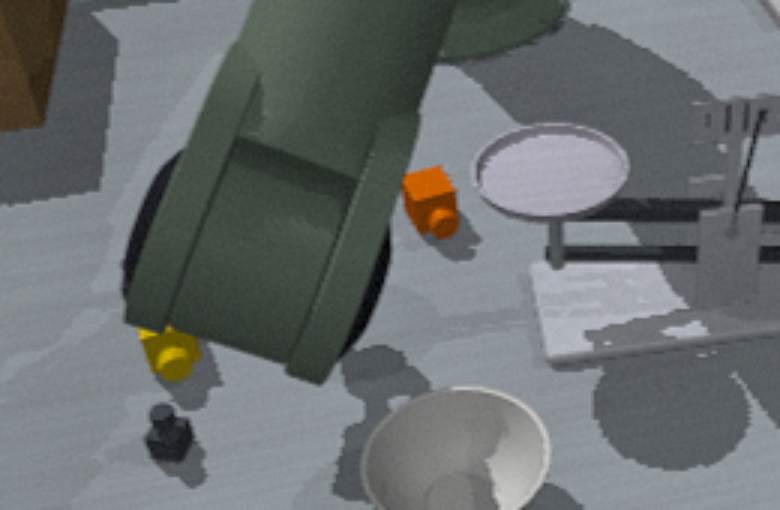

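```bash
cat > fk.py <<'E'
import numpy as np,itertools
from scipy.optimize import least_squares
from scipy.spatial.transform import Rotation as Ro
D=[([-1.22619765,.52201395,-.03632305,1.60001671,.0212024,1.02115014,-.11279541],[.25180095,.57173254,.30332267],[-3.14039,0,2.72679]),
([-.02739606,.57716526,.40597516,1.93113246,-.34155185,.6994584,.42251218],[.50447355,-.19781751,.19536261],[3.14055,0,1.40959]),
([-.28120713,.69314518,.80723121,1.93979737,-.69044218,.81012801,-.66309458],[.50392489,-.19876135,.19972259],[3.1415,.00045,-.0059]),
([-.11547355,1.22984473,.65213374,1.17088843,-.1867869,1.90163671,-1.03454867],[.552375,-.19830874,.1620696],[3.13843,1.07484,-.00389])]
def fk(q,p,s,all=False):
    h,L1,L2,L3,o,e1,e2,o7,o3,o5=p
    rz=lambda a:Ro.from_euler("z",a); ry=lambda a:Ro.from_euler("y",a)
    R=rz(s[0]*q[0]+o); x=np.array([0,0,h]); P=[x]
    R=R*ry(q[1])*rz(s[1]*q[2]+o3); x=x+R.apply([e1,0,L1]);P.append(x)
    R=R*ry(q[3])*rz(s[2]*q[4]+o5); x=x+R.apply([e2,0,L2]);P.append(x)
    R=R*ry(q[5])*rz(s[3]*q[6]+o7); x=x+R.apply([0,0,L3]);P.append(x)
    return x,R,P
E
python3 - <<'E'
from fk import *
best=None
for s in itertools.product((-1,1),repeat=4):
  for o7 in(0,1.57,3.14,-1.57):
    def f(p):
        r=[]
        for q,x,e in D:
            X,R,_=fk(q,p,s); r+=list(X-x)+list(.3*(Ro.from_euler("xyz",e).inv()*R).as_rotvec())
        return r
    r=least_squares(f,[.36,.42,.4,.2,0,0,0,o7,0,0])
    if best is None or r.cost<best[0]: best=(r.cost,s,r.x)
np.set_printoptions(precision=4,suppress=True)
print(best)
for d in D[-1:]: print(np.array(fk(d[0],best[2],best[1])[2]))
E
```

```text
(np.float64(0.0002439781311277486), (-1, -1, -1, -1), array([ 0.3357,  0.5266,  0.4328,  0.253 , -0.0423,  0.0008,  0.0031,
        1.4874, -0.054 ,  0.0001]))
[[ 0.      0.      0.3357]
 [ 0.4952  0.0358  0.5112]
 [ 0.7715 -0.2036  0.2795]
 [ 0.5498 -0.1963  0.1579]]
```

```bash
python3 -m crank '{"travel":[[0,0,-1.5],[0,0,-3],[0,0,-4.5],[0,0,-5.5],[0,0,-6],[0,0,-6]],"rot":[[0,0,0],[0,0,0],[0,0,0],[0,0,0],[0,0,0],[0,0,0]]}'
python3 - <<'E'
from h import *
s=bot.observe();print(s['qpos'],s['position'],s['tool_rot'],s["clock"])
T=s['position'];import math
p=s['tool_rot'][1]; print("knob",T+.061*np.array([-math.sin(p),0,-math.cos(p)]))
E
```

```text
clock: 8.25
position: [0.5519, -0.1985, 0.1049]
tool_rot: [3.138, 1.066, -0.008]
force: [0.3, -0.4, -4.4]
grip_width: 0.0231
[-0.10402145  1.30039071  0.62954661  1.15742986 -0.22325846  1.84106955
 -1.05945326] [ 0.55190237 -0.19847308  0.10492415] [ 3.13818824  1.06648761 -0.00762448] 8.25
knob [ 0.49849634 -0.19847308  0.07544881]
```

```bash
python3 -m crank '{"travel":[[0.2,0,-0.3],[0.3,0,-0.6],[0.5,0,-1.2],[0.5,0,-1.2],[0.5,0,-1.2]],"rot":[[0,4,0],[0,8,0],[0,12,0],[0,12,0],[0,12,0]]}'
python3 - <<'E'
from h import *
s=bot.observe();print(s['qpos'],s['position'],s['tool_rot'],s["clock"])
T=s['position'];import math
p=s['tool_rot'][1]; print("knob",T+.061*np.array([-math.sin(p),0,-math.cos(p)]))
E
```

```text
clock: 8.75
position: [0.5592, -0.1902, 0.1011]
tool_rot: [3.111, 1.179, 0.032]
force: [-0.5, 0.6, -8.7]
grip_width: 0.0227
[-0.06916843  1.321808    0.48880824  1.0838478  -0.07483537  1.93275748
 -1.12668656] [ 0.55917969 -0.19015796  0.10106024] [3.11125362 1.17932513 0.03227005] 8.75
knob [ 0.50279441 -0.19015796  0.07778577]
```

```bash
python3 -m crank '{"travel":[[0,0,-0.5],[0,0,-1],[0,0,-1.2],[0,0,-1.4],[0,0,-1.4]],"rot":[[0,-1,0],[0,-2,0],[0,-2,0],[0,-2,0],[0,-2,0]]}'
python3 - <<'E'
from h import *
s=bot.observe();print(s['qpos'],s['position'],s['tool_rot'],s["clock"])
T=s['position'];import math
p=s['tool_rot'][1]; print("knob",T+.061*np.array([-math.sin(p),0,-math.cos(p)]))
for n in("wrist",):
    f=bot.grab_frame(n); cv2.imwrite(f"pics/g5{n}.png",f[:,:,::-1])
E
```

```text
clock: 9.25
position: [0.5501, -0.1968, 0.0851]
tool_rot: [3.082, 1.171, -0.009]
force: [-6.4, -1.0, 27.8]
grip_width: 0.0228
[-0.06267316  1.33369993  0.49274919  1.10569789 -0.08694374  1.89456023
 -1.138812  ] [ 0.55013845 -0.19675893  0.08513402] [ 3.08247987  1.17062038 -0.00871895] 9.25
knob [ 0.49395791 -0.19675893  0.06136962]
```

View pics/g5wrist.png

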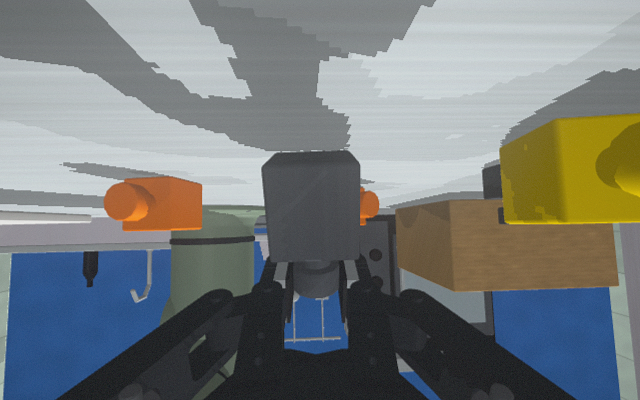

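```bash
python3 -m crank '{"travel":[[0,0,0.2],[0,0,0.3],[0,0,0.3]],"rot":[[0,0,0],[0,0,0],[0,0,0]]}' -1 40
python3 -m crank '{"travel":[[0.4,0,0],[0.8,0,0],[1.2,0,0],[1.6,0,0],[1.6,0,0]],"rot":[[0,0,0],[0,0,0],[0,0,0],[0,0,0],[0,0,0]]}' -1 20
python3 - <<'E'
from h import *
s=bot.observe();print(s['position'],s['tool_rot'],s["force"],s["clock"])
T=s['position'];import math
p=s['tool_rot'][1]; print("knob",T+.061*np.array([-math.sin(p),0,-math.cos(p)]))
for n in("wrist",):
    f=bot.grab_frame(n); cv2.imwrite(f"pics/g6{n}.png",f[:,:,::-1])
E
```

```text
clock: 9.6
position: [0.5505, -0.1962, 0.0856]
tool_rot: [3.088, 1.167, -0.002]
force: [-3.0, -1.9, 10.1]
grip_width: 0.0228
clock: 10.1
position: [0.5668, -0.1954, 0.0843]
tool_rot: [3.094, 1.166, 0.003]
force: [-2.9, 2.2, 4.4]
grip_width: 0.0231
[ 0.56682296 -0.19540621  0.0842811 ] [3.09375889 1.16644635 0.00330822] [-2.88630329  2.2020235   4.3688135 ] 10.1
knob [ 0.5107421  -0.19540621  0.06028241]
```

View pics/g6wrist.png

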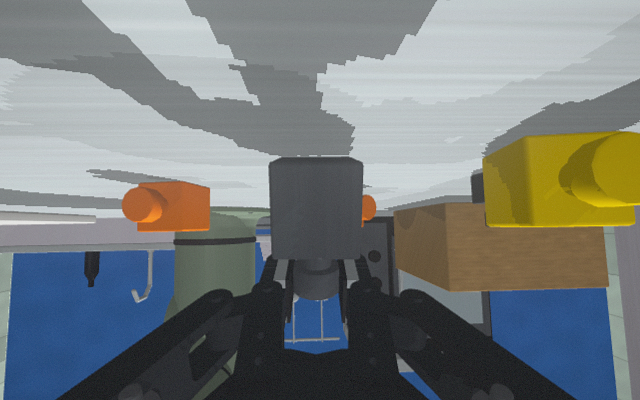

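```bash
python3 -m crank '{"travel":[[0,0,0],[0,0,0],[0,0,0],[0,0,0]],"rot":[[0,0,0],[0,0,0],[0,0,0],[0,0,0]]}' -0.25 20
python3 - <<'E'
from h import *
s=bot.observe();print(s['position'],s['tool_rot'],s["force"],s["clock"])
for n in("wrist",):
    f=bot.grab_frame(n); cv2.imwrite(f"pics/g7{n}.png",f[:,:,::-1])
E
```

```text
clock: 10.55
position: [0.5664, -0.1959, 0.084]
tool_rot: [3.092, 1.167, 0.001]
force: [-0.4, -0.3, -0.7]
grip_width: 0.032
[ 0.56635231 -0.19586167  0.08397708] [3.09197078e+00 1.16665834e+00 1.44971767e-03] [-0.38445899 -0.26449813 -0.70580319] 10.55
```

View pics/g7wrist.png

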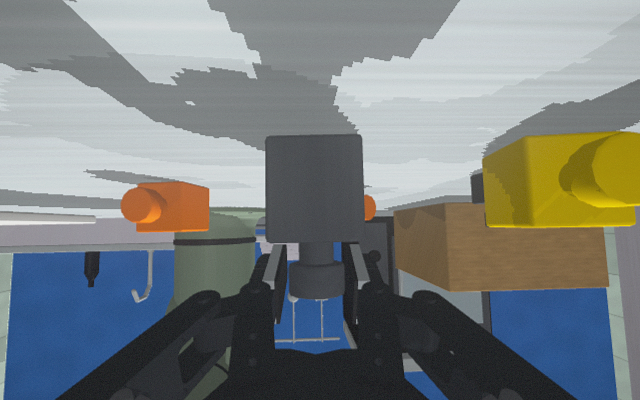

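```bash
python3 -m crank '{"travel":[[0,0,0],[0.5,0,0.2],[2.3,0,1],[4.1,0,1.8],[5.5,0,3],[5.5,0,6],[5.5,0,9]],"rot":[[0,0,0],[0,0,0],[0,0,0],[0,0,0],[0,-5,0],[0,-10,0],[0,-18,0]]}' 0.3 20
python3 - <<'E'
from h import *
s=bot.observe();print(s['position'],s['tool_rot'],s["force"],s["clock"])
for n in("wrist","scene"):
    f=bot.grab_frame(n); cv2.imwrite(f"pics/g8{n}.png",f[:,:,::-1])
E
```

```text
clock: 11.3
position: [0.6194, -0.194, 0.1673]
tool_rot: [3.103, 0.862, 0.01]
force: [1.2, -0.1, 0.1]
grip_width: 0.0555
[ 0.61936806 -0.19403432  0.16731182] [3.10318138 0.86209236 0.01005238] [ 1.21642528 -0.14308835  0.10043283] 11.3
```

View pics/g8wrist.png

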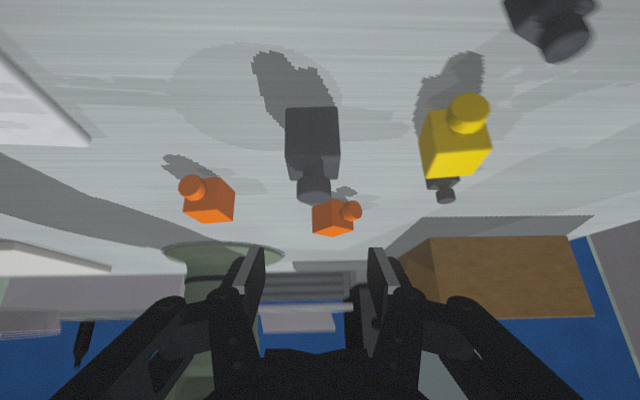

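View pics/g8scene.png

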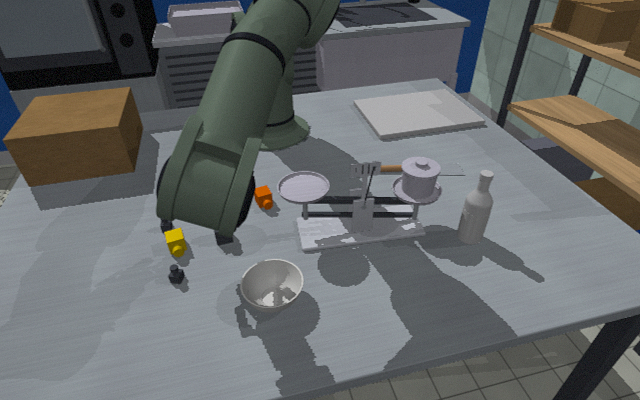

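```bash
python3 -m crank '{"travel":[[0,0,3],[-2,0,6],[-4,0,8],[-6,0,8.5],[-8,0,8.5],[-10,0,8.5],[-10,0,8.5],[-10,0,8.5]],"rot":[[0,-7,0],[0,-15,0],[0,-23,0],[0,-31,0],[0,-39,0],[0,-46,0],[0,-49.5,0],[0,-49.5,0]]}' 0.3
python3 - <<'E'
from h import *
s=bot.observe();print(s['qpos'],s['position'],s['tool_rot'],s["force"],s["clock"])
for n in("wrist",):
    m=bot.camera_model(n); f=bot.grab_frame(n); cv2.imwrite(f"pics/g9{n}.png",f[:,:,::-1])
    import pickle; pickle.dump(m,open("m9.pkl","wb"))
E
```

```text
clock: 12.2
position: [0.5203, -0.1962, 0.2603]
tool_rot: [3.092, -0.014, -0.001]
force: [0.2, 0.5, 0.2]
grip_width: 0.0552
[-0.20276479  0.52911801  0.6139135   1.87125547 -0.34738136  0.82415032
 -0.99565807] [ 0.5203241  -0.19616648  0.2602844 ] [ 3.09157044e+00 -1.41251273e-02 -1.02201412e-03] [0.20549786 0.50288948 0.24903323] 12.2
```

View pics/g9wrist.png

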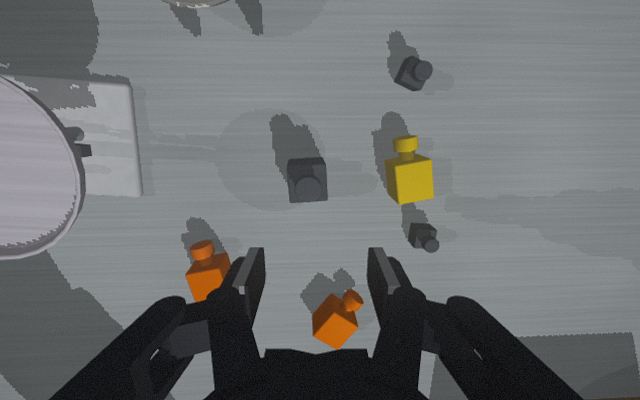

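```bash
python3 - <<'E'
from h import *
import pickle
from scipy.spatial.transform import Rotation as Ro
m=pickle.load(open("m9.pkl","rb"))
f=cv2.imread("pics/g9wrist.png"); cv2.imwrite("pics/c9.png",cv2.resize(f[140:220,260:360],None,fx=6,fy=6,interpolation=2))
np.set_printoptions(precision=4,suppress=True)
print(ray("wrist",[308,187],.068,m), ray("wrist",[308,187],.061,m))
s=bot.observe(); R=Ro.from_euler("xyz",s["tool_rot"]); G=Ro.from_euler("xyz",[np.pi,0,0])
print(s["tool_rot"],np.degrees((G*R.inv()).as_rotvec()))
E
```

```text
[[ 0.5307 -0.1976  0.068 ]] [[ 0.5288 -0.1978  0.061 ]]
[ 3.0912 -0.0116  0.0001] [2.8855 0.6619 0.0091]
```

View pics/c9.png

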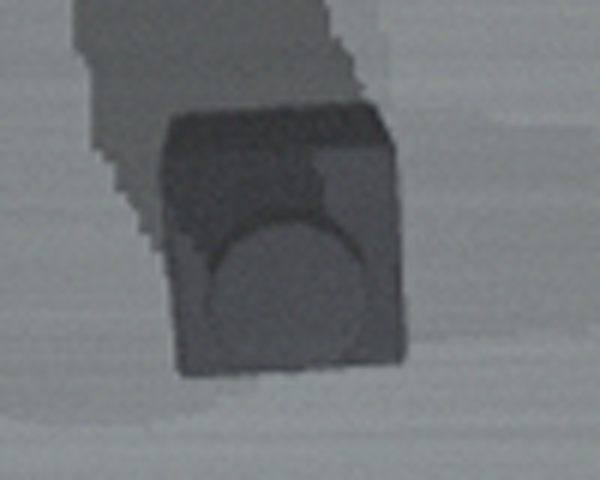

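```bash
python3 -m crank '{"travel":[[0.8,-0.2,-3],[0.8,-0.2,-7],[0.8,-0.2,-10],[0.8,-0.2,-10],[0.8,-0.2,-10]],"rot":[[2,0.7,0],[2.9,0.7,0],[2.9,0.7,0],[2.9,0.7,0],[2.9,0.7,0]]}' 0.3
python3 - <<'E'
from h import *
s=bot.observe();print(s['position'],s['tool_rot'],s["force"],s["clock"])
f=bot.grab_frame("wrist"); cv2.imwrite(f"pics/g10.png",f[:,:,::-1])
E
```

```text
clock: 12.75
position: [0.5298, -0.1981, 0.1592]
tool_rot: [3.141, 0.003, 0.001]
force: [0.6, -0.9, 0.8]
grip_width: 0.0553
[ 0.52979022 -0.19813195  0.15915046] [3.14106392e+00 2.93749510e-03 5.43360528e-04] [ 0.55505557 -0.85039097  0.7609591 ] 12.75
```

View pics/g10.png

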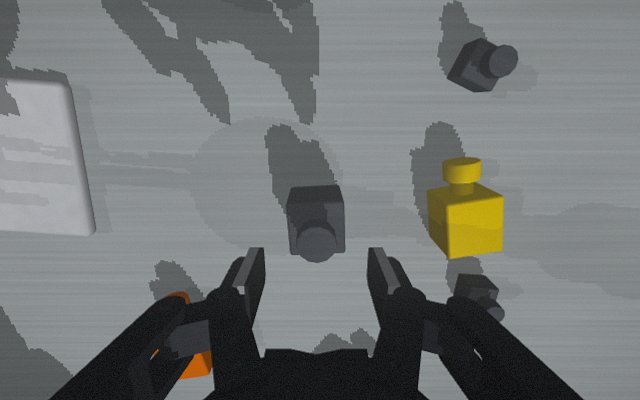

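```bash
python3 -m crank '{"travel":[[-0.1,0,-2],[-0.1,0,-3.3],[-0.1,0,-3.8],[-0.1,0,-3.8]],"rot":[[0,0,0],[0,0,0],[0,0,0],[0,0,0]]}' 0.3
python3 -m crank '{"travel":[[0,0,0],[0,0,0],[0,0,0],[0,0,0],[0,0,0]],"rot":[[0,0,0],[0,0,0],[0,0,0],[0,0,0],[0,0,0]]}' -1 60
python3 -m crank '{"travel":[[0,0,1],[0,0,4],[0,0,8],[0,0,12],[0,0,14],[0,0,14]],"rot":[[0,0,0],[0,0,0],[0,0,0],[0,0,0],[0,0,0],[0,0,0]]}' - 60
python3 - <<'E'
from h import *
s=bot.observe();print(s['qpos'],s['position'],s['tool_rot'],s["force"],s["clock"])
for n in("wrist","scene","top"):
    f=bot.grab_frame(n); cv2.imwrite(f"pics/g11{n}.png",f[:,:,::-1])
E
```

```text
clock: 13.2
position: [0.5284, -0.1978, 0.1211]
tool_rot: [3.141, 0.002, 0.0]
force: [0.0, -0.4, -0.2]
grip_width: 0.0554
clock: 13.7
position: [0.5286, -0.1981, 0.1218]
tool_rot: [3.141, 0.0, 0.0]
force: [-0.8, -1.0, 6.4]
grip_width: 0.0244
clock: 14.3
position: [0.5289, -0.1981, 0.264]
tool_rot: [3.141, -0.003, 0.0]
force: [0.5, -0.9, -5.3]
grip_width: 0.0235
[-0.15904594  0.54188352  0.58948396  1.82635043 -0.38017777  0.8845282
 -0.96215442] [ 0.5289295  -0.19805957  0.26400452] [ 3.14082301e+00 -3.08800609e-03  3.02860024e-04] [ 0.50319065 -0.91109558 -5.29777859] 14.3
```

View pics/g11wrist.png

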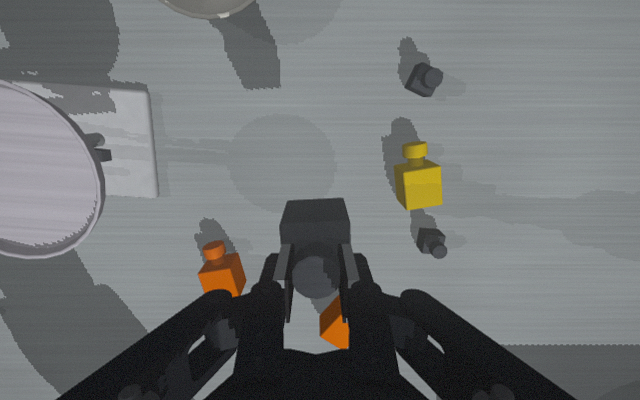

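View pics/g11scene.png

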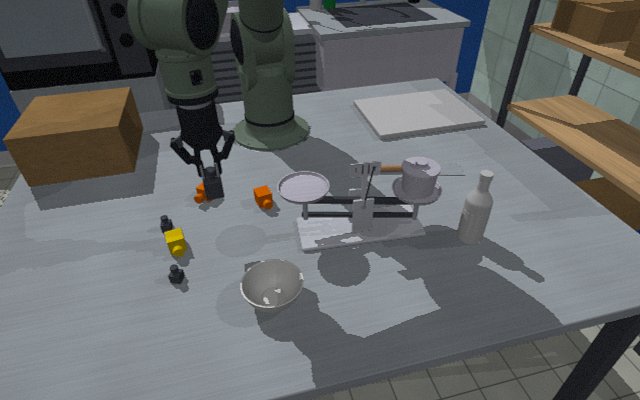

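View pics/g11top.png

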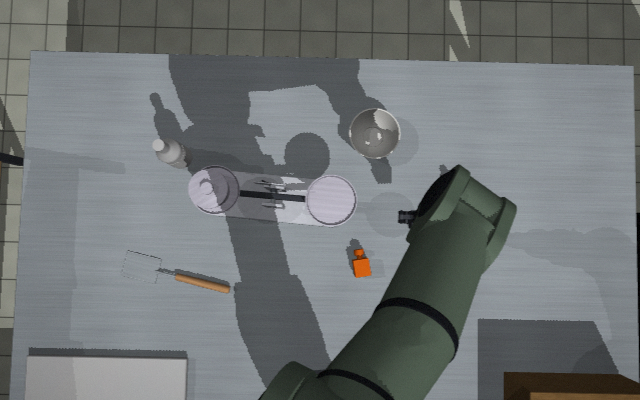

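```bash
python3 - <<'E'
from h import *
np.set_printoptions(precision=4,suppress=True)
f=cv2.imread("pics/g11top.png"); cv2.imwrite("pics/c11.png",cv2.resize(f[165:235,180:370],None,fx=4,fy=4,interpolation=2))
c=[.5665,.0025,.153]
print(proj("top",c),proj("scene",c),ray("scene",[304,187],.153))
for n in ("pan_counter_floor","pan_load_floor","beam"):
  for cam in("top","scene"):
    for r in bot.silhouettes(cam,n)[:3]: print(n,cam,round(r["conf"],2),np.round(r["box"],1))
a=np.linspace(0,6.28,100)
for cam in("top","scene"):
    im=bot.grab_frame(cam)[:,:,::-1].copy()
    q=proj(cam,np.c_[c[0]+.06*np.cos(a),c[1]+.06*np.sin(a),.153+0*a])
    cv2.imwrite(f"pics/o_{cam}.png",cv2.polylines(cv2.resize(im[130:260,250:450],None,fx=4,fy=4),[((q-[250,130]+.5)*4).astype(np.int32)],True,(0,0,255),1))
E
```

```text
[[331.0018 200.0054]] [[303.2491 185.0896]] [[0.5742 0.0026 0.153 ]]
pan_counter_floor top 0.62 [332.5 202.2  49.6  46.6]
pan_counter_floor scene 0.63 [304.1 196.3  50.3  46.7]
pan_counter_floor scene 0.43 [216.2 183.9  21.7  34.4]
pan_load_floor top 0.97 [221.5 188.6  39.6  47.8]
pan_load_floor scene 0.97 [419.1 198.3  45.5  47.8]
beam top 0.92 [278.4 195.5 159.2  60.2]
beam scene 0.79 [360.4 195.8 163.1  48.3]
beam scene 0.7 [303.2 195.   49.5  45.6]
```

View pics/o_top.png

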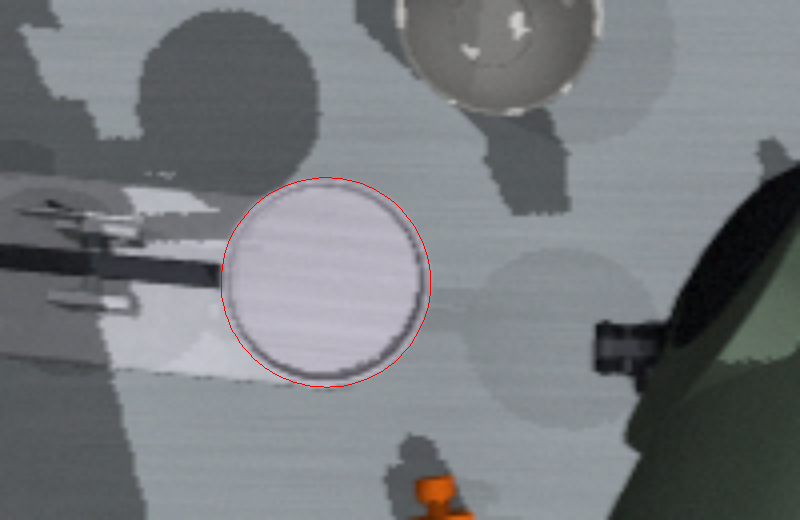

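View pics/o_scene.png

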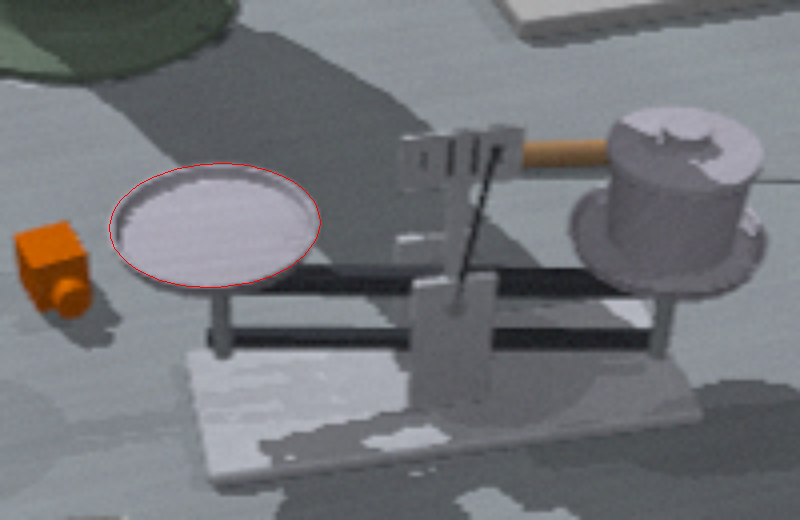

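```bash
python3 -m crank '{"travel":[[0,0,2.5],[0.4,4,4],[0.8,8.5,4],[1.2,12.5,4],[1.6,16.5,4],[1.9,20.1,4],[1.9,20.1,4],[1.9,20.1,4]],"rot":[[0,0,0],[0,0,0],[0,0,0],[0,0,0],[0,0,0],[0,0,0],[0,0,0],[0,0,0]]}'
python3 - <<'E'
from h import *
f=bot.grab_frame("wrist"); cv2.imwrite(f"pics/g12.png",f[:,:,::-1])
f=bot.grab_frame("scene"); cv2.imwrite(f"pics/g12s.png",cv2.resize(f[130:260,230:430,::-1],None,fx=4,fy=4))
E
```

```text
clock: 15.65
position: [0.5472, 0.0039, 0.3008]
tool_rot: [3.141, 0.001, 0.002]
force: [-0.1, -1.3, -5.2]
grip_width: 0.0235
```

View pics/g12.png

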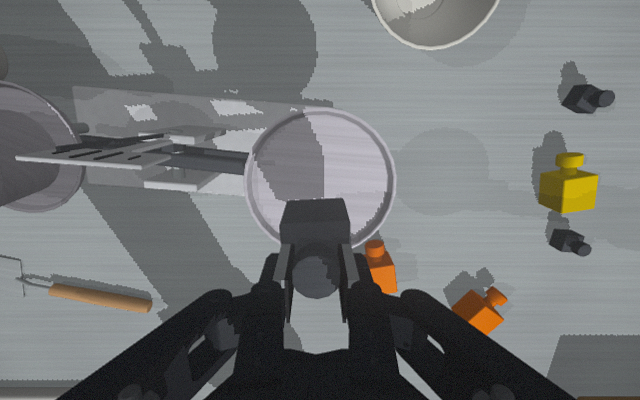

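View pics/g12s.png

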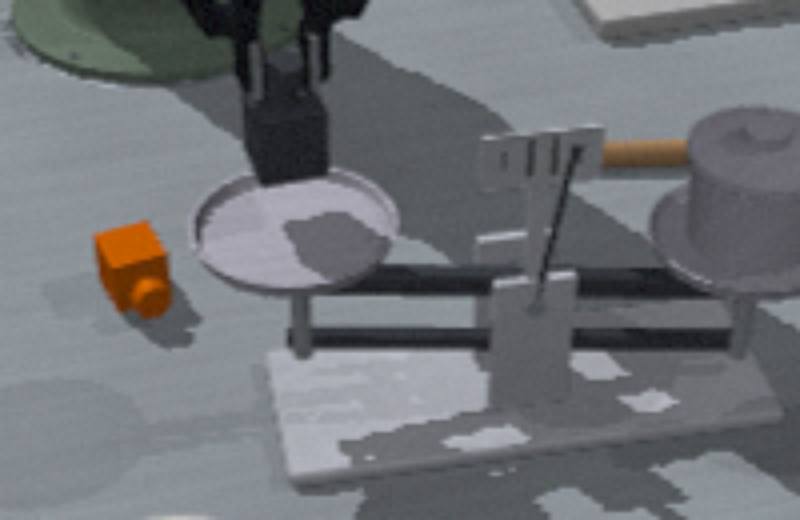

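```bash
python3 -m crank '{"travel":[[0,0,-1],[0,0,-2],[0,0,-2.6],[0,0,-3],[0,0,-3.3],[0,0,-3.6],[0,0,-3.9],[0,0,-4]],"rot":[[0,0,0],[0,0,0],[0,0,0],[0,0,0],[0,0,0],[0,0,0],[0,0,0],[0,0,0]]}'
python3 -m crank '{"travel":[[0,0,-0.2],[0,0,-0.4],[0,0,-0.5],[0,0,-0.5],[0,0,-0.5]],"rot":[[0,0,0],[0,0,0],[0,0,0],[0,0,0],[0,0,0]]}'
```

```text
clock: 16.55
position: [0.5473, 0.003, 0.2609]
tool_rot: [3.141, 0.001, 0.0]
force: [-0.5, -2.8, -1.2]
grip_width: 0.0234
clock: 17.05
position: [0.5474, 0.0032, 0.2561]
tool_rot: [3.141, 0.001, 0.0]
force: [0.3, -2.1, -0.9]
grip_width: 0.0237
```

```bash
python3 -m crank '{"travel":[[0,0,-0.2],[0,0,-0.4],[0,0,-0.6],[0,0,-0.6],[0,0,-0.6]],"rot":[[0,0,0],[0,0,0],[0,0,0],[0,0,0],[0,0,0]]}'
python3 - <<'E'
from h import *
f=bot.grab_frame("scene"); cv2.imwrite(f"pics/g13s.png",cv2.resize(f[130:260,230:430,::-1],None,fx=4,fy=4))
E
```

```text
clock: 17.55
position: [0.5473, 0.0032, 0.25]
tool_rot: [3.141, 0.001, 0.0]
force: [0.4, -1.9, 0.0]
grip_width: 0.0236
```

View pics/g13s.png

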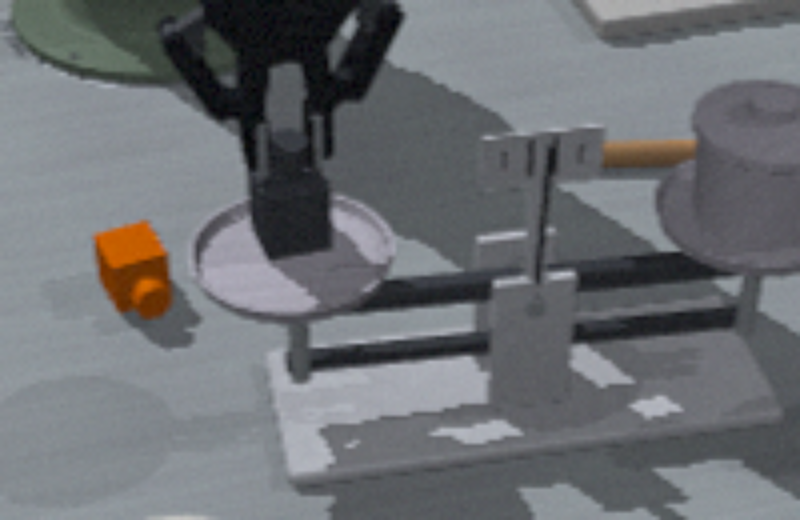

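```bash
python3 -m crank '{"travel":[[0,0,0],[0,0,0],[0,0,0],[0,0,0],[0,0,0],[0,0,0],[0,0,0],[0,0,0]],"rot":[[0,0,0],[0,0,0],[0,0,0],[0,0,0],[0,0,0],[0,0,0],[0,0,0],[0,0,0]]}' 0.2 20
python3 -m crank '{"travel":[[0,0,1],[0,0,3],[0,0,6],[0,0,10],[0,0,10],[0,0,10],[0,0,10],[0,0,10]],"rot":[[0,0,0],[0,0,0],[0,0,0],[0,0,0],[0,0,0],[0,0,0],[0,0,0],[0,0,0]]}' 0.2
python3 - <<'E'
from h import *
f=bot.grab_frame("scene"); cv2.imwrite(f"pics/g14s.png",cv2.resize(f[130:260,230:430,::-1],None,fx=4,fy=4))
f=bot.grab_frame("scene"); cv2.imwrite(f"pics/g14p.png",cv2.resize(f[150:210,340:390,::-1],None,fx=10,fy=10,interpolation=2))
E
```

```text
clock: 18.4
position: [0.5473, 0.0032, 0.25]
tool_rot: [3.141, 0.001, 0.0]
force: [0.2, -0.3, -0.6]
grip_width: 0.0513
clock: 19.2
position: [0.547, 0.0032, 0.3494]
tool_rot: [3.141, 0.002, 0.0]
force: [-1.2, -0.9, -0.0]
grip_width: 0.0513
```

View pics/g14s.png

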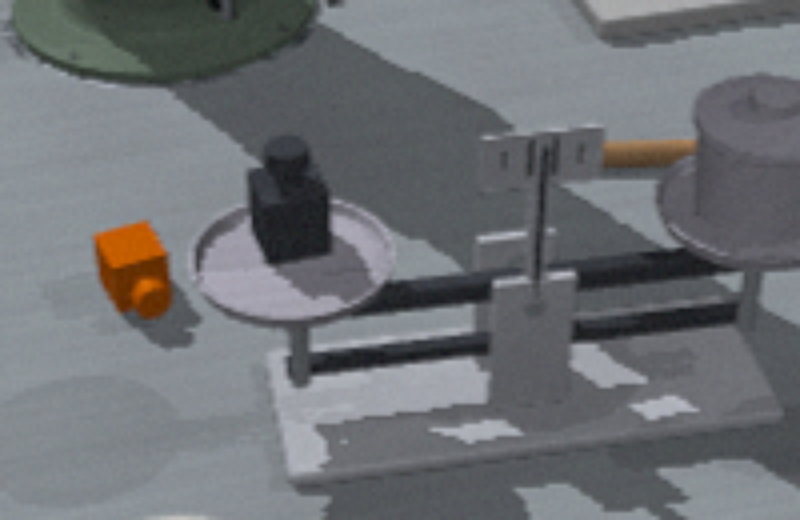

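View pics/g14p.png

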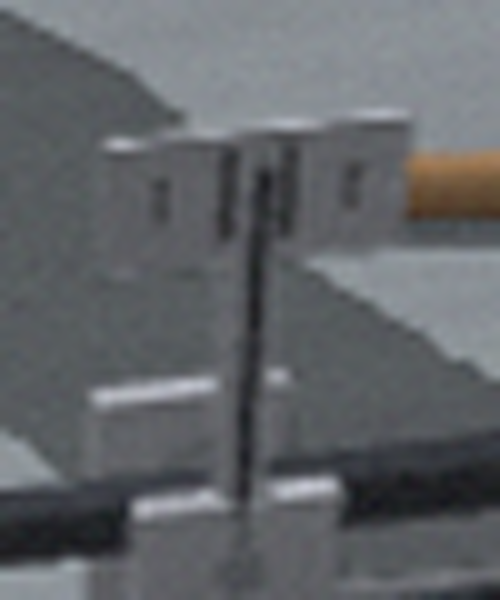

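```bash
python3 - <<'E'
from h import *
np.set_printoptions(precision=4,suppress=True)
s0=cv2.imread("pics/a_scene.png"); s1=bot.grab_frame("scene")[:,:,::-1].copy(); cv2.imwrite("pics/s15.png",s1)
print(bot.observe()["clock"])
m=bot.camera_model("scene"); print("cam",-m["R"].T@m["t"])
for z in(.153,.143,.133,.128): print(z,proj("scene",[.5665,.0025,z],m))
def pw(im,v):  # pointer: darkest col
    r=im[v,355:382].mean(1); return r.astype(int)
for v in(164,166,168,170,174,178,182,186): print(v,pw(s0,v),"|",pw(s1,v))
# vertical profile through pan near front rim and post
for u in(300,): print(s0[190:215,u].mean(1).astype(int),s1[190:215,u].mean(1).astype(int))
# phase shift of the tub & left pan front rim
for n,(u,v,w,h) in dict(tub=(400,150,46,60),pan=(276,190,30,40)).items():
    t=s0[v:v+h,u:u+w].copy()
    big=s1[v-20:v+h+20,u-6:u+w+6]
    r=cv2.matchTemplate(big,t,cv2.TM_CCOEFF_NORMED); k=np.unravel_index(r.argmax(),r.shape); print(n,k[0]-20,k[1]-6,r.max(), r[max(0,k[0]-1):k[0]+2,k[1]])
for n,c in dict(tub=[.586,.282,.15],pan=[.5665,.0025,.15]).items():
    print(n,proj("scene",np.array([c,np.add(c,[0,0,.01])]),m))
E
```

```text
19.35
cam [ 1.3018 -0.1362  0.6925]
0.153 [[303.2491 185.0896]]
0.143 [[303.4236 188.6159]]
0.133 [[303.5959 192.0959]]
0.128 [[303.6812 193.8187]]
164 [103  93  89  82  78  83  85  82  84  88  93  87  92  70  62  94  92  93
  94  93  91  93  93  90  90  99 126] | [110  99  94  87  86  88  90  89  90  98  92  90  94  80  73  96  97  95
  94  95  94  95  94  96  99 105 127]
166 [86 87 91 93 92 95 78 51 58 92 94 91 92 61 62 93 91 87 66 62 67 81 93 89
 89 86 72] | [ 92  96  92  94  96  96  88  55  66  95  86  75  85  67  63  98  95  96
  98  88  69  85  95  94  93 103 113]
168 [71 62 96 91 89 97 85 54 64 93 89 94 87 55 64 96 96 72 33 39 79 93 92 93
 98 92 71] | [ 72  68 101  91  91  96  87  54  71  97  72  37  62  57  65  98  96  98
 103  79  80  97  97  96 104  96  80]
170 [73 70 95 91 88 94 74 48 67 92 95 93 86 49 64 95 86 60 46 62 75 92 94 95
 97 89 62] | [ 73  74  99  94  96  94  87  56  68  92  57  48  69  54  70  97  97  98
  93  82  74  93 100  96  98  83  69]
174 [90 89 92 88 91 92 85 83 92 92 93 92 89 95 94 89 54 58 87 95 91 90 92 98
 97 89 87] | [ 94  93  96  95  95  95  84  8
[... 396 characters left out ...]
| [ 90  90  94  91  95  94 100 104 101  76  37  77  95  89  90  90  91  89
  91  87  90  91  90  84  83 112 139]
186 [85 87 80 84 82 85 95 97 93 99 93 97 88 43 54 85 87 83 88 89 84 86 90 87
 86 83 89] | [ 87  85  90  87  89  89  99 104  94  62  58  93 104  98  88  92  89  93
  91  89  93  92  93  91  91  92  89]
[163 162 163 162 159 163 165 163 161 160 162 147  63  75 108 142 140 139
 145 138 136 140 144 141 140] [ 34  39  33  36  29  46  97 106 109 149 173 167 163 172 169 165 165 167
 167 142  70  81 125 145 146]
tub -18 -2 0.46007842 [0.4518 0.4601 0.4515]
pan 8 0 0.79849863 [0.6942 0.7985 0.6495]
tub [[419.9411 172.4391]
 [420.5235 168.9238]]
pan [[303.3017 186.1524]
 [303.1255 182.593 ]]
```

The scale is floating level: pan drop 8 px ≈ 23 mm, and the pointer lean matches vertical to about 0.01 rad. No small weights are needed. One more look once it has settled.

```bash
python3 -m crank '{"travel":[[0,0,0],[0,-3,2],[0,-6,3],[0,-10,3],[0,-14,3],[0,-14,3],[0,-14,3],[0,-14,3]],"rot":[[0,0,0],[0,0,0],[0,0,0],[0,0,0],[0,0,0],[0,0,0],[0,0,0],[0,0,0]]}'
python3 - <<'E'
from h import *
s=bot.grab_frame("scene")[:,:,::-1]; t=bot.grab_frame("top")[:,:,::-1]
cv2.imwrite("pics/f_s.png",s); cv2.imwrite("pics/f_t.png",t)
cv2.imwrite("pics/f_p.png",cv2.resize(s[150:210,340:390],None,fx=10,fy=10,interpolation=2))
s1=cv2.imread("pics/s15.png")
for v in(168,178,186): print(s1[v,360:372].mean(1).astype(int),s[v,360:372].mean(1).astype(int))
E
```

```text
clock: 20.15
position: [0.5474, -0.136, 0.3798]
tool_rot: [-3.141, 0.002, 0.001]
force: [-0.3, 0.4, 0.6]
grip_width: 0.0511
[96 87 54 71 97 72 37 62 57 65 98 96] [97 89 51 69 95 74 35 65 58 68 95 98]
[88 96 97 98 79 36 69 98 92 91 94 88] [ 90  95  99  99  80  36  70  95 121 143 146 148]
[ 89  99 104  94  62  58  93 104  98  88  92  89] [ 89 100 102  92  61  62  90 109 101  88  90  92]
```

View pics/f_s.png

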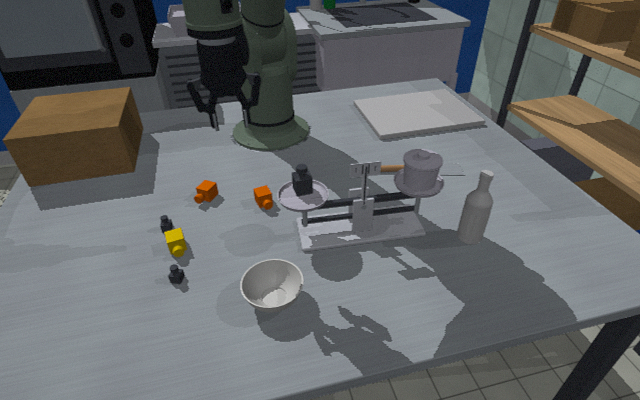

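View pics/f_t.png

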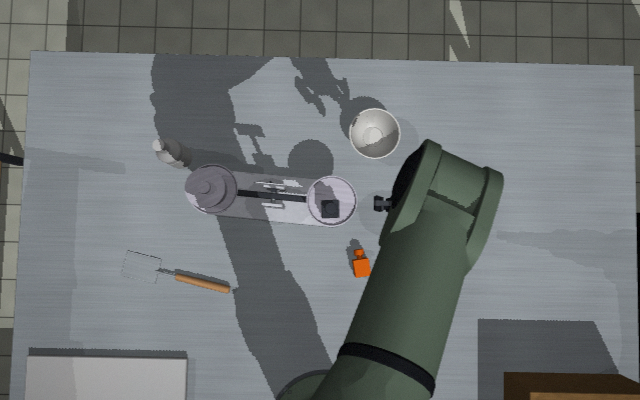

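View pics/f_p.png

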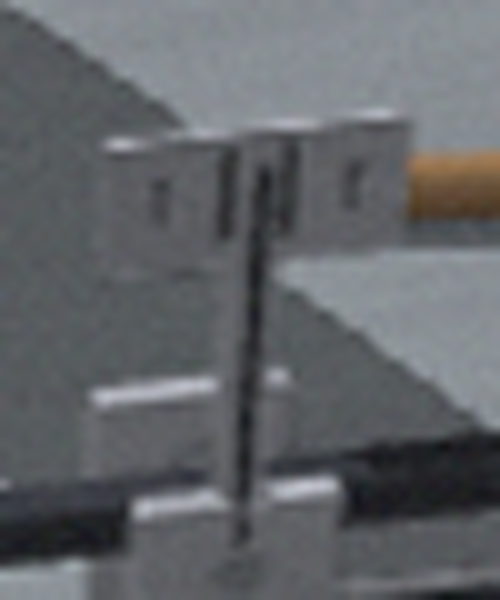

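The pointer is at rest between the inner marks (tip at 264, marks at 228 and 288 in the crop). The big weight stands on the pan at scene pixel (302,181). The small weights at (166,223) and (176,274) still stand on the table, and the bowl, bottle and spatula are where they were.

```bash
python3 -c "
from workcell import bot
print(bot.job_done(), bot.observe()['clock'])"
```

```text
the job is handed in; nothing more can be done
the job is handed in; nothing more can be done
```

I handed the job in at about 20 s on the clock. The scale floats level with the large weight alone, so no small weights were needed.

- **Standing it up:** I gripped the lying large weight by its knob, tilted it about 67° and let it tip onto its foot on the table. Tilting further was not possible because wrist joint 6 reached its limit; it read 1.9328 rad against the stated 1.93, and I backed off straight away. Loosening the grip to let the weight swing upright on its own did not work, so I turned it with the arm.
- **Onto the pan:** I took the weight again from above by the knob and lowered it until the wrist force read about zero. I then let go about 19 mm from the estimated pan centre.

**Last checks:**
- The pointer rests between the two inner marks, unchanged between two frames about 0.9 s apart. The pan dropped about 23 mm, which with the pointer's slope puts the beam within roughly 0.01 rad of level.
- The large weight and tub look upright, both small weights still stand on the table, and the bowl, bottle and spatula look unmoved. The tub's position on its pan was judged by eye, not measured.
- The gripper was clear of everything.

The two fits of where the large weight first lay, from the top and scene cameras, differed by about 4 mm. I used the top-camera one, and the wrist view agreed with it to about 2 mm.

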